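# Load the rocking drain bar with washed boards

## Robot

A 6-joint arm with a two-finger parallel gripper is mounted at the origin on the work surface. World frame = base frame: x ahead of the robot, y to its left, z up, the work surface at z = 0. Lengths are in m, angles in rad, forces in N, time in s.
With the tool pointing down it reaches from about 0.35 to 0.85 m from the base axis. Payload 8.1 kg.
Tool frame: the origin (TCP) lies midway between the tips of the shut fingers; the grasp point (between the pads) lies 19 mm behind it (robot.grip_point_offset is the distance from the TCP to the grasp point, in m); z points along the fingers, y is the line along which they close (so a half turn about z gives the same grasp; the last joint's range is limited). The gripper opens to 93 mm and grips with 3 to 60 N. Pads are 15 mm wide; open, the fingers measure 128 mm over their backs; the gripper's body (75 mm by 188 mm) begins 65 mm behind the grasp point.
Start: joints at [-1.202, 0.13, 1.488, -0, 1.523, -0.085], TCP at [0.263, -0.539, 0.182] pointing down, gripper open.
Joint ranges: [-2.96, 2.96], [-0.89, 2.26], [0.02, 2.5], [-1.34, 4.48], [0, 2.73], [-2.66, 2.66]. Speed limits (rad/s): [2.39, 2.39, 2.79, 3.14, 3.14, 3.14].

## Interface

Orientations are given as a rotation vector (axis times angle).
In Python, from plant import robot, read_camera, job gives the robot as it stands.
- The arm moves only by the shell command python3 -m inch 'ROWS' [FORCE]. ROWS is JSON, one flat list of numbers, 5 for each row, row after row: the shift along the world's x, y, z in mm, then the turn about the world's z in degrees, then the opening in per cent of the stroke, from 0 (shut) to 100 (fully open). In form: [dx, dy, dz, yaw, hand, dx, dy, dz, yaw, hand, ...]. A call has 1 to 10 rows; each row is the pose to reach, as a shift and turn from the pose commanded when the call began; what a row does not reach only later rows make up. A row lasts 1/12 s, in which the tool goes at most 41.7 mm and 7.16 degrees, less where a joint would pass 70% of its speed; a pose out of reach is approached as far as the arm can. A call with a gripper value outside its range is refused whole. The fingers move at their own pace and stop on an object; FORCE is the grip in N (left out, the last holds). Time passes only in rows, so rows that repeat a pose let the fingers close. It gives the time, the measured TCP pose, the force, the opening and the grip force at its end, in the units of the state.
- robot.read_state(): the state, without advancing time (a new reading comes with each control period).
- read_camera(name): name is "side" or "top"; returns a dict with "image" (480x640x3 uint8, blue, green, red), "K" (3x3 intrinsics, pixels), "extrinsics" (4x4, takes a point from world to camera coordinates). Camera axes: x right, y down, z forward; pixel columns grow to the right and rows downward; lengths in m; the calibration is good to about 2 mm. A picture is of the moment at which its call begins. There is no depth.
- job.close_job(): hands the job in; it is judged then, once.
The state is a dict: "t": time; "q": joint angles; "dq": joint speeds; "joint_torque": joint torques, N m; "tool_pos": TCP position; "orientation": TCP orientation; "force": force on the tool from outside, world axes, zero at the start; "wrist_torque": the same for the moment, N m; "opening": finger opening in m; "gripper_force": force on a finger pad.
Only numpy, scipy, OpenCV 4.12 (cv2) and the standard library are available. Lean on these libraries where they do the work, as an engineer would, in place of code of your own. Each camera call takes 0.05 s, during which the arm holds its last target. There are 200 camera calls.

## Task

The two washed boards left in the rack have to go up on the rocking drain bar, one in the outer seat of each arm: hook each over the bare bar, let the bar take its weight gently, and slide the hook out over the collar's ramp until it drops into the collar's groove against the flange. Choose which board goes on which arm, and which goes first, so that the bar never rocks down on to its stops and hangs level and still once both are up. The collars are only clamped and can sit anywhere near the ends, so feel for the flange and don't shove (15 N at most); leave the boards already hanging in their seats and the bottle, reel and jar where they are.

Things in the scene. Friction and masses are not known exactly. Their poses are not given: they have to be found in the camera images.
- bar: Round aluminium bar, 14 mm thick, 410 mm long, rocking on a pivot at its middle 200 mm above the table. Origin: the pivot, on the bar's axis. Local y runs along it to the left arm's end, x is the pivot axis pointing away from the robot, z up. A rubber bush pulls it level (2.2 Nm/rad) with light damping: a load let go suddenly swings it well past its rest angle. Stops at 0.12 rad (7 deg) each way.
- left_arm (a point): Point on the bar's axis, 130 mm from the pivot on the +y arm, mid bare stretch (112 to 146 mm out). Inside it: the inner seat, 100 mm out between two 22 mm rings. Outside: a steel collar, held by a set screw anywhere; its seat's middle lies 165 to 181 mm from the pivot, differing left and right. It slips at about 25 N; pushing a hook over its ramp takes a few N.
- right_arm (a point): The same point on the -y arm, 130 mm from the pivot. Each collar has, from inside out: a 10 mm long ramp rising 2.5 mm above the bar's surface, starting 19 mm inside the seat's middle; a short rim with a sharp drop; a seat groove 13 mm wide whose floor is the bare bar; a flange 31 mm in diameter, 6 mm thick. Total 42 mm long.
- big_board: The thick board in the rack, to be hung: circuit board in a frame 80 mm wide (local x) and 74 mm high, heatsink and parts make it 27 mm thick (local y); about 180 g. Origin: middle of its lower edge, z up. Above it a steel hook, and on the hook a black finger grip 16 (x) by 12 (y) mm, reaching from 3 to 38 mm above the hook's inside top.
- big_board_hook (a point): Middle of the inside top of its hook, 118 mm above the lower edge, board's axes. Hook: strip 10 mm wide (y) bent to a 30 deg roof, 23 mm inside width; back leg on the -x side down to the board; lip on the +x side ending 16 mm below the inside top. Mouth: the 28 mm gap on the +x side from lip down to the board. Hanging on the bar it lies 8 mm above the bar's axis, on a collar's rim 11 mm.
- small_board: The thin board standing in the rack, to be hung: frame 60 mm wide (local x), 60 mm high, 8 mm thick, with only flat chips, about 100 g; the same hook and finger grip at the same height as the thick board (hook top 118 mm above the lower edge). Origin: middle of its lower edge, local z up.
- small_board_hook (a point): Middle of the inside top of the thin board's hook, 118 mm above its lower edge; axes as its board. Hook and grip as on the thick board, mouth 42 mm high.
- hung_big: A still heavier board with a heatsink (88 mm wide, 74 mm high, 27 mm thick, about 240 g), already hanging in the inner seat of one arm; that arm is the low one at the start. Same hook and grip. Origin: middle of its lower edge.
- hung_big_hook (a point): Middle of the inside top of the hook of that heavy hanging board.
- hung_small: A thin board (60 mm wide, 60 mm high, 8 mm thick, about 100 g), already hanging in the inner seat of the other arm. Same hook and grip. Origin: middle of its lower edge.
- hung_small_hook (a point): Middle of the inside top of the hook of that thin hanging board.
- stand: Fixed drain stand: shallow steel tray 150 (local x) by 440 (local y) mm, 14 mm high, with a central post and fork that carries the bar's pivot and stop yoke. Origin: middle of its underside, below the pivot.
- rack: Fixed black plastic rack, 110 (x) by 125 (y) mm, 28 mm high, with two slots along local x at local y = +40 and -40 mm, floor 6 mm above the table, slot 9.5 mm wide and 22 mm deep, in which the two boards stand upright. Origin: middle of its underside.
- wash_bottle: Bystander: clear squeeze bottle, 44 mm across, 125 mm tall. Origin: middle of its base.
- solder_reel: Bystander: reel standing on its flange, 60 mm across, 40 mm tall. Origin: middle of its base.
- flux_jar: Bystander: amber jar, 52 mm across, 45 mm tall. Origin: middle of its base.
Not all that is in view belongs to the job. Leave any blue look-alike of the small_board alone.

How it is judged:
By the outcome, as a careful person would: the job done as asked, in the order asked, and still so for the second after the job is handed in, with the robot touching nothing.
It also fails if it takes over 72 s, if anything falls off the work surface, if the arm or the gripper's body presses on something with over 40 N, if the wrist force passes 120 N, or if a joint passes its speed limit or range.

## Working session

There is one attempt and no reset: what is moved stays moved. The work goes in short steps, Python scripts to look and compute and a shell command to move; the robot and the scene stay as the last step left them, time stands still between calls to the robot, and variables do not carry over. Pictures are saved under pics/ and viewed, at most 10 in all, crops included, and the job is handed in when it is done.

```bash
ls; mkdir -p pics
cat > h.py <<'E'
import numpy as np, cv2
from plant import robot, read_camera, job
def snap(name):
    c=read_camera(name); return c
def ray(c,u,v):
    K=np.array(c["K"]);T=np.array(c["extrinsics"]);R=T[:3,:3];o=-R.T@T[:3,3]
    d=R.T@np.linalg.inv(K)@np.array([u,v,1.]);return o,d/np.linalg.norm(d)
def onz(c,u,v,z):
    o,d=ray(c,u,v);return o+d*(z-o[2])/d[2]
def onplane(c,u,v,ax,val):
    o,d=ray(c,u,v);return o+d*(val-o[ax])/d[ax]
def proj(c,p):
    K=np.array(c["K"]);T=np.array(c["extrinsics"]);q=T[:3,:3]@np.array(p)+T[:3,3];q=K@q;return q[:2]/q[2]
def tri(r1,r2):
    (o1,d1),(o2,d2)=r1,r2
    A=np.stack([d1,-d2],1);s=np.linalg.lstsq(A,o2-o1,rcond=None)[0]
    a=o1+d1*s[0];b=o2+d2*s[1];return (a+b)/2,np.linalg.norm(a-b)
E
python3 - <<'E'
from h import *
import pickle
d={}
for n in("side","top"):
    c=read_camera(n);cv2.imwrite(f"pics/{n}0.png",c["image"]);d[n]=c
    T=np.array(c["extrinsics"]);print(n,np.round(-T[:3,:3].T@T[:3,3],3),np.round(T[:3,:3],2).tolist(),np.round(c["K"],1).tolist())
pickle.dump(d,open("c0.pkl","wb"))
print(robot.read_state())
E
```

```text
pics
side [0.253 1.018 0.831] [[-0.96, -0.26, 0.01], [-0.15, 0.53, -0.84], [0.22, -0.81, -0.55]] [[518.0, 0.0, 317.4], [0.0, 518.0, 238.6], [0.0, 0.0, 1.0]]
top [ 0.373 -0.012  1.089] [[0.03, -1.0, -0.02], [-0.98, -0.02, -0.18], [0.18, 0.02, -0.98]] [[477.3, 0.0, 323.9], [0.0, 477.3, 237.7], [0.0, 0.0, 1.0]]
{'t': 0.1, 'q': array([-1.20238916e+00,  1.31067696e-01,  1.48915014e+00,  1.58353629e-05,
        1.52301793e+00, -8.53845985e-02]), 'dq': array([ 1.65660939e-05, -9.51368203e-04, -3.85866474e-03, -1.12369795e-03,
        1.97986530e-04,  8.22017279e-06]), 'joint_torque': array([ 1.07946613e-03, -5.61342859e+01, -4.93093622e+01,  7.70912133e-02,
        2.90891191e-02, -4.54788267e-05]), 'tool_pos': array([ 0.26285447, -0.53872488,  0.18101424]), 'orientation': array([-3.05948474e+00, -7.06346387e-01,  3.39250605e-04]), 'force': array([ 0.28629472, -0.00755529, -0.17105512]), 'wrist_torque': array([-0.01351304,  0.02708832,  0.00034965]), 'gripper_force': 0.0, 'opening': 0.09290919453151213}
```

View pics/side0.png

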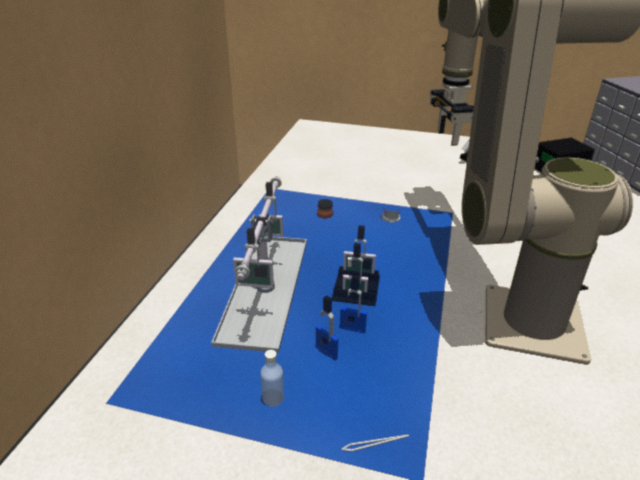

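View pics/top0.png

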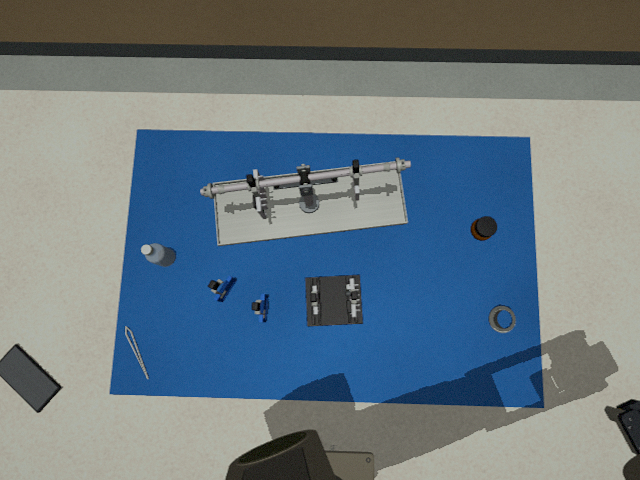

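Side: the bar runs from (243,272) to (275,183), the rack is at (357,285) and a look-alike is near (328,318). Top: the bar runs from (206,190) to (405,164). The rack is at (334,300), with boards at (316,296) and (353,297). The blue items are at (222,288) and (262,306). I'll enlarge both views.

Run:
```python
from h import *
import pickle
d=pickle.load(open("c0.pkl","rb"))
t=d["top"]["image"][150:330,190:420];s=d["side"]["image"][170:350,210:400]
cv2.imwrite("pics/topz.png",cv2.resize(t,(766,600),interpolation=cv2.INTER_CUBIC))
cv2.imwrite("pics/sidez.png",cv2.resize(s,(633,600),interpolation=cv2.INTER_CUBIC))
```

```text
(no output)
```

View pics/topz.png

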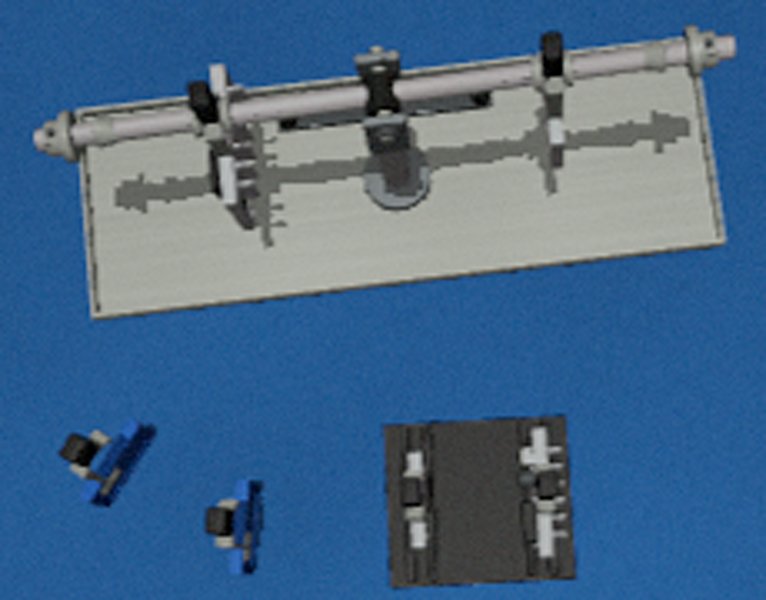

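View pics/sidez.png

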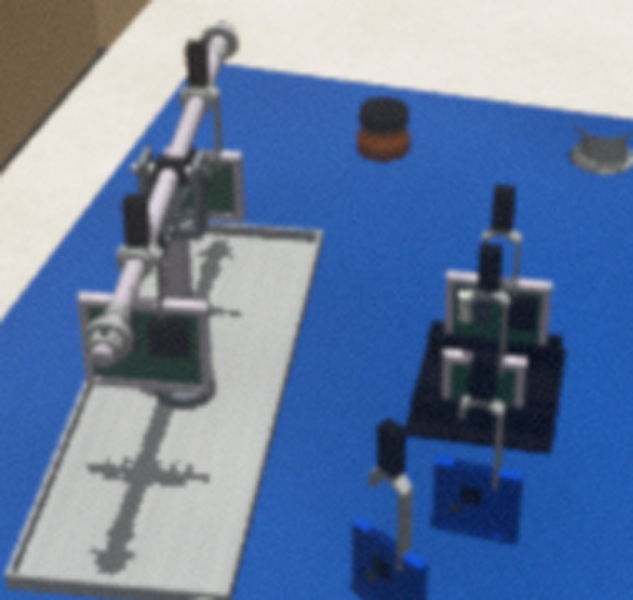

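Top crop: the rack's left slot (full image 313,297) holds a thin board and the right slot (354,296) a thick one with a heatsink. Candidates for small_board are the rack board (313,297) and the blue boards (213,285) and (257,306). The green board standing in the rack fits the description, so I leave the blue ones alone. hung_big is on the +y arm, which is low. So big_board goes first, on the right (-y) arm, and then small_board on the left. In the opposite order the bar would hit its stop. In the rack, lips face +x as needed.

Now I'll measure.

Run:
```python
from h import *
import pickle
d=pickle.load(open("c0.pkl","rb"))
for n,roi,th in(("top",(190,150,420,330),40),("top",(190,150,420,330),55),("side",(210,170,400,350),40)):
    im=d[n]["image"];x0,y0,x1,y1=roi
    m=(im[y0:y1,x0:x1].max(2)<th).astype(np.uint8)
    k,l,st,ce=cv2.connectedComponentsWithStats(m)
    print(n,th)
    for i in range(1,k):
        if st[i,4]>12: print(np.round(ce[i]+[x0,y0],1),(st[i,:4]+[x0,y0,0,0]).tolist(),st[i,4])
im=d["top"]["image"]
for u in(218,225,232,238,275,285,335,345,368,374,380,386):
    print(u,im[155:205,u].mean(1).astype(int).tolist())
```

```text
top 40
[355.6 169.1] [353, 164, 6, 9] 40
[304.2 177. ] [298, 169, 12, 16] 110
[250.9 180.9] [247, 175, 9, 12] 65
[334.  179.4] [332, 178, 5, 4] 16
[276.  186.8] [274, 186, 5, 3] 13
[215.5 285.6] [212, 282, 8, 8] 36
[318.6 296.8] [318, 292, 2, 12] 16
[257.8 306.6] [256, 303, 4, 8] 25
top 55
[355.4 166.3] [353, 160, 6, 13] 74
[303.9 175.9] [298, 168, 13, 17] 139
[250.6 180.6] [247, 175, 9, 12] 82
[333.1 179.7] [328, 177, 9, 6] 26
[276.7 186.8] [274, 185, 7, 4] 18
[306.4 191.9] [300, 187, 13, 9] 70
[255.1 199. ] [253, 192, 9, 17] 39
[317.9 281.4] [316, 277, 5, 12] 30
[346.3 280.1] [345, 276, 4, 8] 21
[227.2 288.4] [218, 278, 18, 24] 59
[316.2 299.3] [310, 278, 12, 45] 155
[213.7 284.8] [208, 281, 12, 9] 63
[346.5 297.6] [345, 290, 4, 18] 30
[351.7 293.7] [350, 292, 5, 5] 15
[265.5 298.8] [265, 295, 3, 10] 13
[354.8 298. ] [351, 296, 8, 4] 15
[256.  306.4] [252, 303, 8, 8] 43
[311.5 311.4] [311, 307, 2, 11] 19
[348.8 316.7] [347, 309, 5, 14] 37
[314.3 320.9] [312, 317, 4, 8] 18
[356.5 320.8] [354, 318, 8, 6] 21
side 40
[366.3 264.5] [363, 261, 7, 8] 39
[353.8 273. ] [350, 271, 9, 5] 16
[
[... 2288 characters left out ...]
84, 120, 150, 125, 150, 170, 169, 164, 141, 107, 118, 161, 165, 161, 163, 160, 160, 161, 164, 161, 162, 161, 160, 162, 160, 139, 106, 104, 101, 98, 103, 102, 162, 166, 164, 159, 163, 165, 165, 165, 167, 170, 168]
380 [80, 85, 89, 85, 82, 87, 88, 92, 157, 125, 151, 168, 170, 164, 148, 118, 106, 156, 163, 161, 163, 161, 159, 161, 160, 162, 162, 158, 161, 164, 161, 148, 108, 100, 103, 101, 101, 95, 143, 166, 163, 162, 161, 165, 163, 165, 166, 169, 165, 168]
386 [87, 88, 88, 86, 93, 89, 84, 118, 129, 138, 148, 146, 143, 133, 120, 86, 129, 159, 164, 159, 159, 159, 161, 160, 163, 163, 161, 161, 108, 91, 96, 96, 101, 100, 100, 99, 98, 131, 138, 135, 131, 158, 163, 163, 164, 163, 164, 166, 166, 168]
```

```bash
cat > meas.py <<'E'
from h import *
def blob(im,cu,cv,w,h,th):
    x0,y0=int(cu-w),int(cv-h);r=im[y0:int(cv+h)+1,x0:int(cu+w)+1].astype(float).max(2)
    m=(r<th).astype(np.uint8);k,l,st,ce=cv2.connectedComponentsWithStats(m)
    i=1+np.argmax(st[1:,4]);return ce[i]+[x0,y0],(st[i,:4]+[x0,y0,0,0]).tolist(),st[i,4]
E
python3 - <<'E'
from meas import *
import pickle
d=pickle.load(open("c0.pkl","rb"));t,s=d["top"],d["side"]
S=dict(small=(356.7,250.4),big=(361.2,233),hbig=(250.8,236.4),hsmall=(269.5,188.9))
Tt=dict(small=(313.3,297),big=(354.1,295.2),hbig=(250.6,180.7),hsmall=(355.5,167))
for k in S:
    a=blob(s["image"],*S[k],5,9,70);b=blob(t["image"],*Tt[k],4,6,48)
    print(k,"side",np.round(a[0],1),a[1:],"top",np.round(b[0],1),b[1:])
    for uv in (a[0],S[k]):
        p,e=tri(ray(t,*Tt[k]),ray(s,*uv));print("   ",np.round(p*1000,1),round(e*1000,1))
# side bar profile across rows
im=s["image"].mean(2).astype(int)
for r in(205,212,245,250,255): print(r,im[r,235:290].tolist())
for r in(234,240,246,252): print(r,im[r,350:366].tolist())
E
```

```text
small side [356.4 250.6] ([353, 244, 7, 14], np.int32(80)) top [313.5 298.9] ([310, 294, 8, 8], np.int32(22))
    [425.5  27.2 143.9] 2.9
    [425.2  27.1 144.6] 3.5
big side [360.5 232.5] ([358, 226, 6, 14], np.int32(65)) top [354.7 298.1] ([352, 296, 6, 4], np.int32(11))
    [431.4 -53.  144. ] 2.4
    [430.6 -53.1 142.8] 4.2
hbig side [250.7 235.8] ([247, 227, 8, 17], np.int32(96)) top [250.5 180.5] ([247, 175, 8, 12], np.int32(75))
    [636.4 149.2 224.3] 2.1
    [636.5 149.3 222.9] 2.8
hsmall side [269.  188.9] ([267, 183, 5, 13], np.int32(62)) top [355.4 166.9] ([353, 161, 6, 12], np.int32(62))
    [664.4 -47.8 234.5] 1.7
    [663.7 -47.9 234.8] 3.0
205 [228, 229, 227, 228, 228, 228, 228, 228, 229, 229, 228, 228, 229, 229, 227, 229, 228, 228, 227, 223, 208, 164, 127, 112, 109, 111, 111, 112, 120, 155, 193, 208, 201, 181, 147, 114, 109, 107, 106, 96, 88, 99, 106, 108, 107, 112, 108, 109, 109, 108, 107, 107, 107, 107, 107]
212 [227, 228, 230, 228, 227, 228, 228, 227, 227, 229, 229, 228, 227, 227, 222, 196, 151, 121, 112, 107, 109, 109, 111, 113, 112, 119, 144, 189, 209, 207, 191,
[... 536 characters left out ...]
, 92, 105, 143, 179, 176, 130, 105, 104, 102, 109, 124, 160, 189, 192, 191, 193, 193, 193, 198, 195, 196, 199, 195, 193, 196]
255 [108, 110, 108, 112, 107, 109, 109, 107, 110, 126, 162, 196, 211, 201, 180, 157, 141, 161, 187, 194, 192, 171, 116, 81, 80, 88, 96, 93, 95, 96, 93, 98, 128, 160, 132, 106, 105, 109, 138, 182, 197, 193, 193, 195, 195, 195, 197, 195, 198, 199, 199, 195, 196, 194, 198]
234 [103, 104, 101, 104, 104, 105, 100, 77, 46, 33, 33, 30, 34, 45, 74, 99]
240 [102, 104, 102, 104, 120, 135, 129, 108, 93, 83, 86, 86, 99, 138, 163, 160]
246 [102, 101, 96, 76, 45, 31, 36, 34, 31, 31, 60, 92, 102, 100, 96, 90]
252 [192, 190, 172, 107, 42, 27, 27, 30, 31, 41, 68, 99, 106, 103, 92, 96]
```

Run:
```python
from h import *
import pickle
d=pickle.load(open("c0.pkl","rb"));t,s=d["top"],d["side"]
z=lambda u,v:(190+u*230/766-.35,150+v*.3-.35)
C=[onz(t,*z(*p),.028)*1000 for p in((385,425),(566,416),(392,587),(577,577))]
print(np.round(C,1))
for a,b in((2,0),(3,1)): v=C[a]-C[b];v=-v;print("x edge yaw",np.degrees(np.arctan2(v[1],v[0])),np.linalg.norm(v))
for a,b in((1,0),(3,2)): v=C[b]-C[a];print("y edge yaw",np.degrees(np.arctan2(-v[0],v[1])),np.linalg.norm(v))
us=np.array([218,225,232,238,275,285,335,345,368,374,380]);vs=np.array([188.2,187.4,186.4,185.6,180.6,179.5,172.8,171.6,168.4,167.6,166.8])
k,c=np.polyfit(us,vs,1);print("resid",np.round(vs-k*us-c,2))
P=[]
for u in(218,304,380):
    zz=.2
    for _ in range(3):
        p=onz(t,u,k*u+c,zz);zz=.2-.062*(p[1]-.05)
    P.append(p);print(np.round(p*1000,1))
v=P[0]-P[2];print("bar yaw",np.degrees(np.arctan2(-v[0],v[1])))
# side view ends: bar end caps (243,272),(275,183)
for a in P:print("side proj",np.round(proj(s,a),1))
for uv in((206,190),(405,164),(304,177)):print(np.round(onz(t,*uv,.2)*1000,1))
# side: bar centre rows 212 (cols ~ 263.2) 205(266.4), 250 (249.0) 255 (247.2)
for u,r in((263.5,212),(266,205),(249.3,250),(247.2,255)):
    o,dd=ray(s,u,r)
    # closest to the line P0-P2
    w=v/np.linalg.norm(v);p,e=tri((P[2],w),(o,dd));print(np.round(p*1000,1),round(e*1000,1))
```

```text
[[477.   51.5  28. ]
 [486.2 -69.3  28. ]
 [370.7  43.2  28. ]
 [380.5 -78.   28. ]]
x edge yaw 4.473990487012577 106.62663326586183
x edge yaw 4.7225633699506675 106.00249213392243
y edge yaw 4.340414873503679 121.17270051848372
y edge yaw 4.635395495039615 121.63273523315654
resid [-0.06  0.07 -0.01 -0.01 -0.12  0.1   0.01  0.13 -0.03 -0.04 -0.04]
[631.3 219.2 189.5]
[654.9  50.5 200. ]
[675.4 -95.7 209. ]
bar yaw 7.968913938685643
side proj [241.2 267.5]
side proj [258.9 221.2]
side proj [271.4 188.7]
[624.2 239.6 200. ]
[ 685.3 -145.   200. ]
[654.7  50.4 200. ]
[659.5  10.1 202.1] 2.3
[663.9 -20.4 204. ] 2.0
[638.5 158.1 192.8] 2.8
[636.2 175.8 191.8] 2.4
```

```bash
python3 -m inch '[0,42,8,-6,50,14,84,16,-12,50,28,126,24,-18,50,42,168,30,-23,50,56,210,30,-23,50,70,252,30,-23,50,84,294,30,-23,50,98,336,30,-23,50,112,378,30,-23,50,126,415,30,-23,50]' 30
```

```text
t: 0.93
tool_pos: [0.3816, -0.1425, 0.2118]
orientation: [3.14, 0.081, 0.0]
force: [0.2, -0.6, -0.4]
opening: 0.0465
gripper_force: 0.0
```

```bash
python3 -m inch '[21,35,0,1.6,50,42,71,0,1.6,50,42,71,-30,1.6,50,42,71,-55,1.6,50,42,71,-75,1.6,50,42,71,-75,1.6,50,42,71,-75,1.6,50]' 30
python3 - <<'E'
from h import *
c=read_camera("side");a=c["image"][200:320,300:430]
c2=read_camera("top");b=c2["image"][240:360,280:410]
cv2.imwrite("pics/grasp1.png",cv2.resize(np.hstack([a,b]),None,fx=3,fy=3,interpolation=cv2.INTER_CUBIC))
E
```

```text
t: 1.52
tool_pos: [0.4226, -0.073, 0.136]
orientation: [-3.138, -0.126, 0.005]
force: [0.4, 0.3, 0.2]
opening: 0.0464
gripper_force: 0.0
```

View pics/grasp1.png

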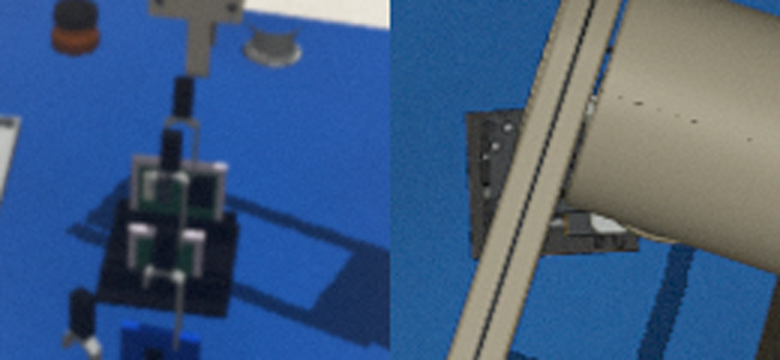

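The crop shows the tool short of the target, because unreached rows are dropped from the commanded pose. The finger is beside the thick board's grip at about crop (200,75) without contact. I'll go up, shift over and come down again.

```bash
python3 -m inch '[0,0,25,0,50,0,0,40,0,50,4,10,40,0,50,9,20,40,0,50,9,20,40,0,50,9,20,40,0,50]' 30
python3 - <<'E'
from h import *
st=robot.read_state();p=st["tool_pos"];print(p)
s=read_camera("side")
print("proj tips",proj(s,p+[0,.023,0]),proj(s,p+[0,-.023,0]),proj(s,p+[0,.0405,0]))
cv2.imwrite("pics/g2.png",cv2.resize(s["image"][170:290,300:430],None,fx=4,fy=4,interpolation=cv2.INTER_CUBIC))
E
```

```text
t: 2.12
tool_pos: [0.4335, -0.0539, 0.1784]
orientation: [3.138, 0.127, 0.003]
force: [-0.3, -0.3, 0.1]
opening: 0.0466
gripper_force: 0.0
[ 0.43349879 -0.0538758   0.17844949]
proj tips [358.11807108 225.00013525] [361.82297367 215.6067879 ] [356.64975111 228.72288884]
```

View pics/g2.png

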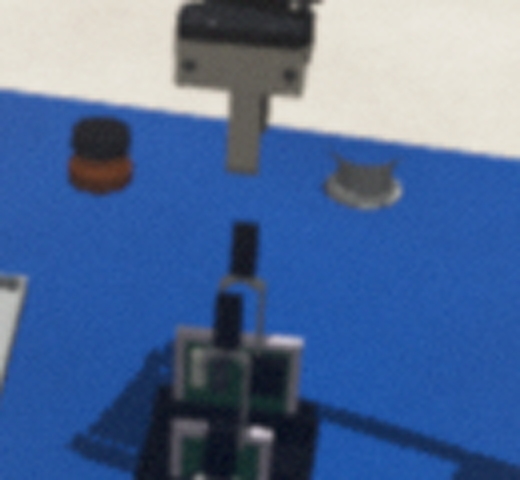

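The picture shows the near finger's visible end at crop (242,172), i.e. full (360,213). That is 12–15 px above where the TCP should project, so I'll check the projection before descending.

Run:
```python
from h import *
import pickle
d=pickle.load(open("c0.pkl","rb"));s=d["side"]
print("base",proj(s,[0,0,0]),"tcp0",proj(s,[.263,-.539,.182]))
ty=np.array([.438,-.899,0]);
for k in(.0465,-.0465):
  for h in(0,.084):print(k,h,proj(s,np.array([.263,-.539,.182+h])+k*ty))
p=np.array([.4335,-.0539,.1784])
for dy in(.032,-.032):
  for h in(0,.065,.084):print("now",dy,h,np.round(proj(s,p+[0,dy,h]),1))
im=read_camera("side")["image"]
print(im[200:235:2,360].tolist())
```

```text
base [532.10772731 322.24392046] tcp0 [444.27866078 149.5827934 ]
0.0465 0 [438.63414999 143.80150485]
0.0465 0.084 [442.2642317  118.44531972]
-0.0465 0 [450.19661403 155.64415047]
-0.0465 0.084 [454.3545907  129.37794044]
now 0.032 0 [357.4 226.9]
now 0.032 0.065 [358.7 203.1]
now 0.032 0.084 [359.1 195.9]
now -0.032 0 [362.5 213.8]
now -0.032 0.065 [364.  190.6]
now -0.032 0.084 [364.4 183.6]
[[87, 92, 95], [89, 93, 97], [89, 94, 97], [90, 95, 98], [89, 93, 98], [85, 93, 96], [84, 80, 82], [154, 87, 52], [169, 89, 43], [168, 91, 42], [169, 91, 43], [168, 87, 39], [154, 80, 39], [56, 36, 27], [39, 29, 27], [36, 27, 24], [33, 24, 20], [36, 24, 22]]
```

Run:
```python
import cv2
a=cv2.imread("pics/side0.png")[70:170,410:510]
b=cv2.imread("pics/top0.png")[380:480,580:640]
cv2.imwrite("pics/tool0.png",cv2.resize(cv2.hconcat([a,b]),None,fx=4,fy=4,interpolation=cv2.INTER_CUBIC))
```

```text
(no output)
```

View pics/tool0.png

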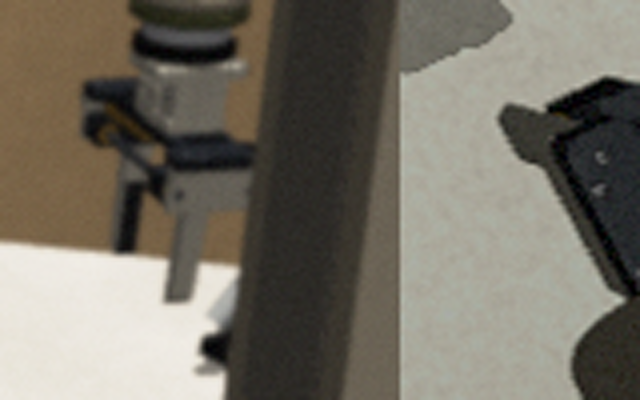

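Start picture: the near finger tip is at (454,145) and the far one at (440,132), again about 11 px above the prediction. The top picture shows a finger at about (606,408). I'll cross-check with the top camera.

```bash
python3 - <<'E'
from h import *
import pickle
d=pickle.load(open("c0.pkl","rb"));s,t=d["side"],d["top"]
print("offset attr",robot.grip_point_offset)
ty=np.array([.438,-.899,0]);p0=np.array([.263,-.539,.182])
for k in(.0465,.064,-.0465,-.064):
  for h in(0,.04,.084):print(k,h,"top",np.round(proj(t,p0+[0,0,h]+k*ty)),"side",np.round(proj(s,p0+[0,0,h]+k*ty)))
print("base top",proj(t,[0,0,0]))
# near tip of start: side (453.7,145) -> on vertical plane through finger y,x
o,dd=ray(s,453.7,145);q=p0-.055*ty;k=((q-o)@np.array([0,1,0]))/dd[1];print("near tip at",np.round(o+k*dd,3),"expected",q)
o,dd=ray(s,440.5,132.5);q=p0+.055*ty;k=((q-o)@np.array([0,1,0]))/dd[1];print("far tip at",np.round(o+k*dd,3),"expected",q)
E
python3 -m inch '[0,0,0,0,0,0,0,0,0,0,0,0,0,0,0,0,0,0,0,0,0,0,0,0,0]' 10
python3 - <<'E'
from h import *
im=read_camera("side")["image"].astype(int)
for u in (354,357,360,363,366): print(u,[(r,im[r,u].tolist()) for r in range(200,235,3)])
E
```

```text
offset attr 0.0188
0.0465 0 top [646. 385.] side [439. 144.]
0.0465 0.04 top [661. 388.] side [440. 132.]
0.0465 0.084 top [679. 391.] side [442. 118.]
0.064 0 top [654. 381.] side [437. 142.]
0.064 0.04 top [670. 383.] side [438. 130.]
0.064 0.084 top [688. 386.] side [440. 117.]
-0.0465 0 top [601. 407.] side [450. 156.]
-0.0465 0.04 top [614. 411.] side [452. 143.]
-0.0465 0.084 top [629. 416.] side [454. 129.]
-0.064 0 top [592. 411.] side [452. 158.]
-0.064 0.04 top [605. 415.] side [454. 146.]
-0.064 0.084 top [620. 420.] side [457. 132.]
base top [322.55323473 505.46854112]
near tip at [ 0.237 -0.49   0.22 ] expected [ 0.23891  -0.489555  0.182   ]
far tip at [ 0.283 -0.588  0.217] expected [ 0.28709  -0.588445  0.182   ]
t: 2.63
tool_pos: [0.4326, -0.0536, 0.1769]
orientation: [-3.139, -0.126, 0.0]
force: [0.3, 0.5, 0.6]
opening: 0.0178
gripper_force: 0.0
354 [(200, [172, 108, 71]), (203, [170, 91, 51]), (206, [167, 91, 43]), (209, [168, 88, 43]), (212, [168, 90, 42]), (215, [167, 87, 42]), (218, [172, 91, 45]), (221, [169, 90, 42]), (224, [169, 89, 41]), (227, [167, 89, 40])
[... 412 characters left out ...]
 [158, 87, 44]), (215, [173, 94, 47]), (218, [167, 88, 40]), (221, [168, 88, 43]), (224, [154, 81, 38]), (227, [38, 28, 24]), (230, [36, 25, 22]), (233, [37, 25, 20])]
363 [(200, [88, 93, 96]), (203, [86, 92, 94]), (206, [87, 94, 97]), (209, [87, 89, 94]), (212, [154, 86, 47]), (215, [169, 90, 43]), (218, [168, 91, 42]), (221, [169, 90, 41]), (224, [160, 84, 41]), (227, [52, 31, 25]), (230, [52, 37, 29]), (233, [58, 36, 25])]
366 [(200, [110, 110, 116]), (203, [105, 84, 76]), (206, [130, 86, 63]), (209, [150, 85, 45]), (212, [162, 88, 42]), (215, [167, 90, 41]), (218, [168, 89, 41]), (221, [170, 89, 38]), (224, [170, 87, 40]), (227, [170, 92, 42]), (230, [171, 92, 41]), (233, [167, 87, 36])]
```

The offset is consistent. From both cameras the finger tips are about 38 mm above the reported TCP, independent of the opening, while x and y agree. I'll take the camera's height as true. Going 38 mm lower is safe either way, since the board's top edge is at 80 mm and the open fingers straddle it. I'll descend with force checks.

```bash
cat > chk.py <<'E'
import sys
from plant import robot
import numpy as np
f=robot.read_state()["force"]; lim=float(sys.argv[1]); ref=np.array([float(a) for a in sys.argv[2:5]] or [0,0,0])
if np.linalg.norm(f-ref)>lim: print("STOP",f); sys.exit(1)
E
python3 -m inch '[0,0,0,0,50,0,0,0,0,50,0,0,0,0,50,0,0,-15,0,50,0,0,-30,0,50]' 30 >/dev/null && python3 chk.py 4 && python3 -m inch '[-1,0,-20,0,50,-1,0,-20,0,50]' >/dev/null && python3 chk.py 4 && python3 -m inch '[0,0,-15,0,50,0,0,-29,0,50,0,0,-29,0,50,0,0,-29,0,50]' && python3 chk.py 4
python3 - <<'E'
from h import *
im=read_camera("side")["image"]
a=im[200:300,320:400];cv2.imwrite("pics/g3.png",cv2.resize(a,None,fx=6,fy=6,interpolation=cv2.INTER_CUBIC))
E
```

```text
t: 3.6
tool_pos: [0.4314, -0.0533, 0.0982]
orientation: [-3.139, -0.126, 0.002]
force: [-0.4, 0.2, -0.5]
opening: 0.0466
gripper_force: 0.0
```

View pics/g3.png

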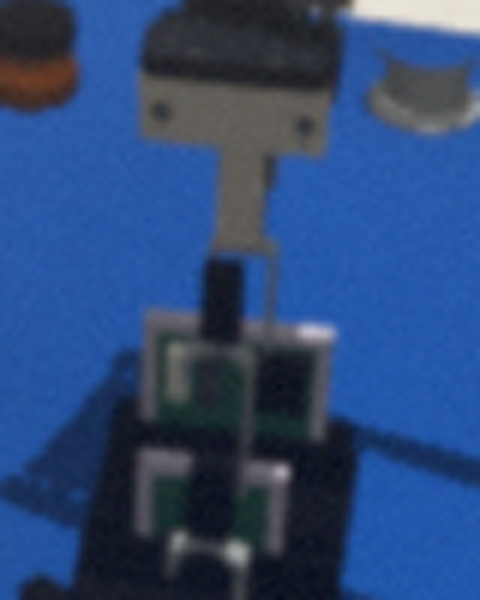

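The crop shows the near finger (tip at crop (243,248)) straddling the thick board's grip just above the hook roof, as intended. I'll close and lift.

```bash
python3 -m inch '[0,0,0,0,5,0,0,0,0,5,0,0,0,0,5,0,0,0,0,5,0,0,0,0,5,0,0,0,0,5,0,0,0,0,5,0,0,0,0,5]' 40
python3 -m inch '[0,0,3,0,5,0,0,6,0,5,0,0,12,0,5,0,0,20,0,5,0,0,30,0,5,0,0,40,0,5,0,0,40,0,5,0,0,40,0,5]'
```

```text
t: 4.32
tool_pos: [0.4318, -0.0536, 0.0981]
orientation: [3.139, 0.126, 0.0]
force: [-0.0, -1.2, 1.4]
opening: 0.0118
gripper_force: 40.0
t: 4.98
tool_pos: [0.4327, -0.0536, 0.1392]
orientation: [3.139, 0.126, 0.004]
force: [-0.1, -0.0, -2.5]
opening: 0.0113
gripper_force: 40.0
```

```bash
python3 -m inch '[0,0,20,0,5,0,0,40,0,5,5,-2,60,0,5,20,-6,73,0,5,40,-10,73,1,5,60,-15,73,2,5,80,-20,73,3,5,100,-25,73,3.4,5,100,-25,73,3.4,5]'
python3 -m inch '[20,-4,0,0,5,40,-8,0,0,5,60,-11,0,0,5,74,-14,0,0,5,74,-14,0,0,5,74,-14,0,0,5,74,-14,0,0,5]'
```

```text
t: 5.73
tool_pos: [0.5336, -0.079, 0.2095]
orientation: [-3.134, -0.219, 0.001]
force: [-0.5, 0.3, -1.6]
opening: 0.0116
gripper_force: 40.0
t: 6.32
tool_pos: [0.6047, -0.0922, 0.2105]
orientation: [-3.133, -0.219, 0.002]
force: [0.3, 0.1, -2.2]
opening: 0.0114
gripper_force: 40.0
```

Run:
```python
from h import *
import pickle
s=read_camera("side");t=read_camera("top");st=robot.read_state();print(st["tool_pos"],st["force"])
pickle.dump((s,t),open("c1.pkl","wb"))
a=s["image"][150:290,225:345];b=t["image"][130:270,300:420]
cv2.imwrite("pics/app1.png",cv2.resize(np.hstack([a,b]),None,fx=3.3,fy=3.3,interpolation=cv2.INTER_CUBIC))
p=st["tool_pos"]
print("side proj hooktop",proj(s,p+[0,0,.026]),"tip",proj(s,p+[0,0,.038]),"top",proj(t,p+[0,0,.038]))
```

```text
[ 0.60488584 -0.09223829  0.21102601] [ 0.4094872   0.19297227 -2.53690379]
side proj hooktop [297.02838564 182.96967542] tip [296.95460968 178.66018581] top [379.96566506 196.76751592]
```

View pics/app1.png

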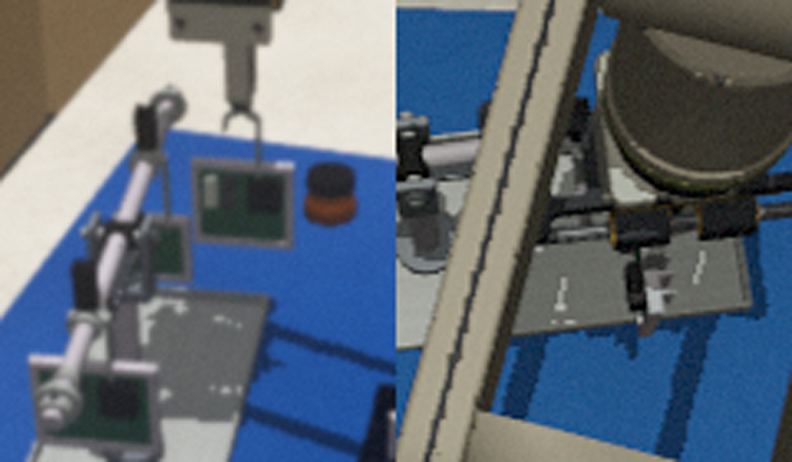

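Side crop: the held board's hook top is at (298,184) against the predicted (297,183), so the hook height is confirmed. The lip faces the bar. Next I'll move the mouth over the bar with force checks.

```bash
python3 -m inch '[10,1,1,0,5,20,2,1,0,5,30,4,1,0,5,30,4,1,0,5]' >/dev/null && python3 chk.py 3 0.2 0.1 -2.1 && python3 -m inch '[8,1,0,0,5,15,2,0,0,5,15,2,0,0,5]' && python3 chk.py 3 0.2 0.1 -2.1 && python3 -m inch '[8,1,0,0,5,15,2,0,0,5,15,2,0,0,5]' && python3 chk.py 3 0.2 0.1 -2.1 && python3 -m inch '[4,0,0,0,5,7,0,0,0,5,7,0,0,0,5]'
```

```text
t: 7.0
tool_pos: [0.6514, -0.0863, 0.212]
orientation: [-3.134, -0.219, -0.001]
force: [-0.6, 0.4, -2.0]
opening: 0.0116
gripper_force: 40.0
t: 7.25
tool_pos: [0.6664, -0.0843, 0.2117]
orientation: [-3.134, -0.219, -0.0]
force: [-1.1, -0.8, -1.3]
opening: 0.0116
gripper_force: 40.0
t: 7.5
tool_pos: [0.673, -0.0845, 0.2118]
orientation: [-3.134, -0.219, -0.0]
force: [-0.9, -0.3, -1.8]
opening: 0.012
gripper_force: 40.0
```

```bash
python3 -m inch '[0,0,-5,0,5,0,0,-10,0,5,0,0,-15,0,5,0,0,-18,0,5,0,0,-18,0,5,0,0,-18,0,5]' && python3 chk.py 3 -0.3 0 -2 && python3 -m inch '[0,0,-1,0,5,0,0,-2,0,5,0,0,-3,0,5,0,0,-4,0,5,0,0,-5,0,5,0,0,-6,0,5,0,0,-6,0,5]' && python3 chk.py 3 -0.3 0 -2 && python3 -m inch '[0,0,-1,0,5,0,0,-2,0,5,0,0,-3,0,5,0,0,-4,0,5,0,0,-4,0,5]'
```

```text
t: 8.0
tool_pos: [0.6724, -0.0844, 0.1934]
orientation: [-3.134, -0.219, 0.001]
force: [-0.0, -0.4, -1.2]
opening: 0.0115
gripper_force: 40.0
t: 8.58
tool_pos: [0.6726, -0.0845, 0.1876]
orientation: [-3.134, -0.219, 0.0]
force: [-0.5, -0.2, -2.1]
opening: 0.0121
gripper_force: 40.0
t: 9.0
tool_pos: [0.6727, -0.0845, 0.1837]
orientation: [-3.134, -0.219, 0.0]
force: [-0.2, -0.4, 0.4]
opening: 0.0116
gripper_force: 40.0
```

```bash
cat > tilt.py <<'E'
from h import *
import pickle
s0=pickle.load(open("c0.pkl","rb"))["side"]
# tilt (+ = left arm down) from optical flow of the left collar / end in the side view, start tilt 0.062
def tilt(s=None):
    s=s or read_camera("side")
    g0,g1=[cv2.cvtColor(x["image"],cv2.COLOR_BGR2GRAY) for x in(s0,s)]
    pts=np.float32([[243,272],[242,268],[239,272],[247,272],[243,265]]).reshape(-1,1,2)
    q,ok,_=cv2.calcOpticalFlowPyrLK(g0,g1,pts,None,winSize=(13,13),maxLevel=2)
    dv=np.median((q-pts)[ok.ravel()==1,0,1])
    piv=np.array([.6535,.0505,.2]);ly=np.array([-.1387,.9903,0]);e=piv+.19*ly
    pr=lambda th:proj(s,e+[0,0,-.19*th])[1]
    return .062-(dv/(pr(.062)-pr(-.0))*-.062), dv
if __name__=="__main__":
    th,dv=tilt();st=robot.read_state()
    print("tilt %.4f dv %.2f"%(th,dv),"tcp",np.round(st["tool_pos"]*1000,1),"F",np.round(st["force"],1),"t",st["t"])
E
python3 -m inch '[0,0,-1,0,5,0,0,-2,0,5,0,0,-3,0,5,0,0,-3,0,5]'; python3 tilt.py;python3 tilt.py
```

```text
t: 9.33
tool_pos: [0.6727, -0.0845, 0.1807]
orientation: [3.134, 0.219, -0.0]
force: [-1.3, -0.6, -1.2]
opening: 0.0116
gripper_force: 40.0
tilt -0.0145 dv -5.70 tcp [672.7 -84.5 180.8] F [-0.7 -1.4 -0.2] t 9.3833
tilt -0.0132 dv -5.60 tcp [672.7 -84.5 180.9] F [-0.3 -1.5 -0.9] t 9.4333
```

```bash
python3 -m inch '[0,0,-1,0,5,0,0,-2,0,5,0,0,-3,0,5,0,0,-3.5,0,5,0,0,-3.5,0,5,0,0,-3.5,0,5]'; python3 tilt.py;python3 tilt.py
```

```text
t: 9.93
tool_pos: [0.6727, -0.0845, 0.1774]
orientation: [3.134, 0.219, -0.0]
force: [-1.1, -1.1, -0.3]
opening: 0.0118
gripper_force: 40.0
tilt -0.0413 dv -7.70 tcp [672.8 -84.6 177.5] F [-0.9 -0.9  0.1] t 9.9833
tilt -0.0406 dv -7.65 tcp [672.8 -84.5 177.5] F [-1.5 -1.6  0. ] t 10.0333
```

```bash
python3 -m inch '[0,-1.5,-0.3,0,5,0.2,-3,-0.6,0,5,0.4,-4.5,-0.9,0,5,0.5,-6,-1.2,0,5,0.5,-6,-1.2,0,5]' && python3 chk.py 7 -1 -1 0 && python3 -m inch '[0.2,-1.5,-0.3,0,5,0.4,-3,-0.6,0,5,0.6,-4.5,-0.9,0,5,0.8,-6,-1.2,0,5,0.8,-6,-1.2,0,5]' && python3 chk.py 7 -1 -1 0 && python3 -m inch '[0.2,-1.5,-0.3,0,5,0.4,-3,-0.6,0,5,0.4,-3,-0.6,0,5]' && python3 chk.py 7 -1 -1 0 ; python3 tilt.py
```

```text
t: 10.45
tool_pos: [0.6733, -0.0908, 0.1761]
orientation: [3.134, 0.219, -0.0]
force: [-1.2, -0.2, 0.8]
opening: 0.0113
gripper_force: 40.0
t: 10.87
tool_pos: [0.6741, -0.097, 0.1749]
orientation: [3.134, 0.219, -0.0]
force: [-0.6, -0.5, 0.3]
opening: 0.0119
gripper_force: 40.0
t: 11.12
tool_pos: [0.6745, -0.0999, 0.1743]
orientation: [3.134, 0.219, 0.0]
force: [-0.7, 0.4, -0.4]
opening: 0.0118
gripper_force: 40.0
tilt -0.0582 dv -8.96 tcp [674.5 -99.9 174.4] F [-0.2 -0.   0.5] t 11.1667
```

```bash
python3 -m inch '[0.2,-1,-0.2,0,5,0.3,-2,-0.4,0,5,0.4,-3,-0.6,0,5,0.4,-3,-0.6,0,5]' >/dev/null; python3 tilt.py && python3 chk.py 7 -1 -1 0 && python3 -m inch '[0.2,-1,-0.2,0,5,0.3,-2,-0.4,0,5,0.4,-3,-0.6,0,5,0.4,-3,-0.6,0,5]' >/dev/null ; python3 tilt.py && python3 chk.py 7 -1 -1 0 && python3 -m inch '[0.2,-1,-0.2,0,5,0.3,-2,-0.4,0,5,0.4,-3,-0.6,0,5,0.4,-3,-0.6,0,5]' >/dev/null ; python3 tilt.py && python3 chk.py 7 -1 -1 0
```

```text
tilt -0.0634 dv -9.35 tcp [ 674.8 -102.6  173.8] F [-1.3  1.   0.3] t 11.55
tilt -0.0725 dv -10.03 tcp [ 675.2 -105.7  173.2] F [-1.7  1.1 -0.5] t 11.9333
tilt -0.0794 dv -10.54 tcp [ 675.7 -108.8  172.6] F [-0.7  0.7  0.4] t 12.3167
```

```bash
python3 -m inch '[0.2,-1,0,0,5,0.3,-2,0,0,5,0.4,-3,0,0,5,0.6,-4,0,0,5,0.6,-4,0,0,5]' >/dev/null; python3 tilt.py && python3 chk.py 7 -1 -1 0 && python3 -m inch '[0.2,-1,0,0,5,0.3,-2,0,0,5,0.4,-3,0,0,5,0.6,-4,0,0,5,0.6,-4,0,0,5]' >/dev/null ; python3 tilt.py && python3 chk.py 7 -1 -1 0 && python3 -m inch '[0.2,-1,0,0,5,0.3,-2,0,0,5,0.3,-2,0,0,5]' >/dev/null ; python3 tilt.py && python3 chk.py 7 -1 -1 0
```

```text
tilt -0.0807 dv -10.64 tcp [ 676.3 -112.8  172.7] F [-1.  -0.   0.3] t 12.7833
tilt -0.0813 dv -10.68 tcp [ 676.9 -116.7  172.6] F [-0.8  0.3  0.4] t 13.25
tilt -0.0804 dv -10.61 tcp [ 677.2 -118.7  172.7] F [-1.2  0.1 -0.4] t 13.55
```

```bash
python3 -m inch '[0.1,-0.7,0,0,5,0.2,-1.5,0,0,5,0.2,-1.5,0,0,5]' >/dev/null; python3 tilt.py && python3 chk.py 6 -1 0 0 && python3 -m inch '[0.1,-0.7,0,0,5,0.2,-1.5,0,0,5,0.2,-1.5,0,0,5]' >/dev/null ; python3 tilt.py && python3 chk.py 6 -1 0 0 && python3 -m inch '[0.1,-0.5,0,0,5,0.2,-1,0,0,5,0.2,-1,0,0,5]' >/dev/null ; python3 tilt.py && python3 chk.py 6 -1 0 0  && python3 -m inch '[0.1,-0.5,0,0,5,0.2,-1,0,0,5,0.2,-1,0,0,5]' >/dev/null ; python3 tilt.py && python3 chk.py 6 -1 0 0
```

```text
tilt -0.0612 dv -9.18 tcp [ 677.5 -120.6  172.8] F [-0.1 -1.4 -0. ] t 13.85
tilt -0.0612 dv -9.18 tcp [ 677.5 -121.5  172.5] F [-0.3  1.  -0.2] t 14.15
tilt -0.0611 dv -9.17 tcp [ 677.7 -122.5  172.6] F [-1.8  0.7  0. ] t 14.45
tilt -0.0610 dv -9.17 tcp [ 677.8 -123.2  172.6] F [-1.9  3.3 -0.4] t 14.75
```

It dropped into the groove (tilt −0.080 → −0.061) and the flange is felt at 3.3 N. I'll relax the push slightly, lower until the bar holds the full weight, then release gently.

```bash
python3 -m inch '[0,0.4,-0.5,0,5,0,0.4,-1,0,5,0,0.4,-1.5,0,5,0,0.4,-2,0,5,0,0.4,-2.5,0,5,0,0.4,-3,0,5,0,0.4,-3,0,5,0,0.4,-3,0,5]'; python3 tilt.py; python3 tilt.py;python3 tilt.py
```

```text
t: 15.42
tool_pos: [0.6779, -0.123, 0.1696]
orientation: [-3.134, -0.219, 0.0]
force: [-1.9, 1.5, 1.0]
opening: 0.012
gripper_force: 40.0
tilt -0.0786 dv -10.48 tcp [ 677.9 -123.   169.6] F [-2.7  2.5  0.9] t 15.4667
tilt -0.0784 dv -10.46 tcp [ 677.9 -123.   169.7] F [-3.3  2.  -0.2] t 15.5167
tilt -0.0783 dv -10.46 tcp [ 677.9 -123.   169.7] F [-2.5  1.4  2.2] t 15.5667
```

```bash
python3 -m inch '[-0.5,0.3,0.3,0,5,-1,0.5,0.5,0,5,-1,0.5,0.5,0,5,-1,0.5,0.5,0,5]'>/dev/null; python3 tilt.py; python3 tilt.py;python3 -m inch '[-0.5,0,0,0,5,-1,0,0,0,5,-1,0,0,0,5,-1,0,0,0,5]'>/dev/null; python3 tilt.py; python3 tilt.py
```

```text
tilt -0.0736 dv -10.11 tcp [ 677.3 -122.9  170.4] F [ 0.8 -0.6  0.1] t 15.95
tilt -0.0741 dv -10.15 tcp [ 677.2 -122.9  170.3] F [ 1.1 -0.2  0.4] t 16.0
tilt -0.0756 dv -10.26 tcp [ 676.3 -122.7  170.4] F [ 3.1 -0.5 -0.2] t 16.3833
tilt -0.0757 dv -10.26 tcp [ 676.2 -122.7  170.3] F [ 3.5 -0.8  0.8] t 16.4333
```

```bash
python3 -m inch '[0.7,0,-0.3,0,5,0.7,0,-0.3,0,5,0.7,0,-0.3,0,5]' 15 >/dev/null; python3 tilt.py; python3 -m inch '[0,0,0,0,5,0,0,0,0,5,0,0,0,0,14,0,0,0,0,15,0,0,0,0,17,0,0,0,0,20,0,0,0,0,25,0,0,0,0,25,0,0,0,0,25]' 5; python3 tilt.py; python3 tilt.py;python3 tilt.py; python3 tilt.py
```

```text
tilt -0.0817 dv -10.71 tcp [ 676.3 -122.6  169.6] F [ 0.3 -0.9  0.7] t 16.7333
t: 17.48
tool_pos: [0.6766, -0.1226, 0.1698]
orientation: [-3.134, -0.219, 0.0]
force: [0.5, 1.1, -0.6]
opening: 0.0232
gripper_force: 0.0
tilt -0.0655 dv -9.50 tcp [ 676.7 -122.5  169.8] F [ 0.4 -0.2 -0.3] t 17.5333
tilt -0.0656 dv -9.51 tcp [ 676.7 -122.6  169.9] F [-0.4 -0.7 -0.6] t 17.5833
tilt -0.0656 dv -9.51 tcp [ 676.6 -122.6  169.8] F [ 1.1 -0.1  0.6] t 17.6333
tilt -0.0656 dv -9.51 tcp [ 676.6 -122.6  169.8] F [ 0.4  0.2 -0. ] t 17.6833
```

```bash
python3 -m inch '[0,0,5,0,25,0,0,15,0,25,0,0,30,0,25,0,0,50,0,25,0,0,62,0,25,-20,3,62,0,25,-45,8,62,0,40,-70,13,62,-1,50,-95,25,62,-2,50,-95,25,62,-2,50]' 30
python3 tilt.py
python3 -m inch '[-25,18,0,0,50,-50,36,0,-1,50,-75,54,0,-1.4,50,-100,72,0,-1.4,50,-125,90,0,-1.4,50,-150,110,0,-1.4,50,-156,125,0,-1.4,50,-156,125,0,-1.4,50,-156,125,0,-1.4,50]'
python3 - <<'E'
from meas import *
s=read_camera("side");a=blob(s["image"],356.7,250.4,5,9,70);print(a)
E
python3 tilt.py
```

```text
t: 18.52
tool_pos: [0.5781, -0.096, 0.2321]
orientation: [-3.136, -0.163, 0.003]
force: [-1.0, 0.5, -0.6]
opening: 0.0444
gripper_force: 0.0
tilt -0.0664 dv -9.57 tcp [580.1 -96.8 232.7] F [ 0.9 -0.9 -0. ] t 18.5667
t: 19.32
tool_pos: [0.4267, 0.0276, 0.2332]
orientation: [3.138, 0.129, 0.004]
force: [0.1, -0.8, -0.1]
opening: 0.0464
gripper_force: 0.0
(array([356.4375, 250.375 ]), [354, 244, 6, 14], np.int32(80))
tilt -0.0667 dv -9.60 tcp [426.7  26.8 232.5] F [-0.3  0.8  0. ] t 19.4167
```

```bash
python3 -m inch '[-1,0,-30,0,50,-1,0,-60,0,50,-1,0,-85,0,50,-1,0,-100,0,50,-1,0,-100,0,50]' >/dev/null && python3 chk.py 4 && python3 -m inch '[0,0,-12,0,50,0,0,-24,0,50,0,0,-34,0,50,0,0,-34,0,50,0,0,-34,0,50]' && python3 chk.py 4 && python3 -m inch '[0,0,0,0,5,0,0,0,0,5,0,0,0,0,5,0,0,0,0,5,0,0,0,0,5,0,0,0,0,5,0,0,0,0,5,0,0,0,0,5]' 40
```

```text
t: 20.25
tool_pos: [0.4243, 0.0274, 0.0975]
orientation: [-3.139, -0.126, 0.002]
force: [0.9, -0.5, 0.4]
opening: 0.0466
gripper_force: 0.0
t: 20.92
tool_pos: [0.4248, 0.0269, 0.098]
orientation: [3.138, 0.126, 0.001]
force: [0.6, -2.6, 2.0]
opening: 0.012
gripper_force: 39.9
```

```bash
python3 -m inch '[0,0,3,0,5,0,0,8,0,5,0,0,20,0,5,0,0,42,0,5,0,0,66,0,5,10,0,90,0,5,28,2,110,0,5,50,6,118,0,5,50,6,118,0,5]'
python3 -m inch '[20,10,0,1,5,40,24,0,2,5,60,42,0,3,5,78,62,0,3.4,5,92,86,0,3.4,5,94,110,0,3.4,5,94,132,0,3.4,5,94,143,0,3.4,5,94,143,0,3.4,5,94,143,0,3.4,5]'
python3 tilt.py
```

```text
t: 21.67
tool_pos: [0.4785, 0.0344, 0.2197]
orientation: [-3.138, -0.127, -0.01]
force: [0.2, -0.1, -0.0]
opening: 0.0116
gripper_force: 40.0
t: 22.5
tool_pos: [0.568, 0.1766, 0.2158]
orientation: [-3.134, -0.221, 0.001]
force: [-0.1, -1.1, -0.3]
opening: 0.0112
gripper_force: 40.0
tilt -0.1515 dv -15.92 tcp [568.2 175.9 215.9] F [ 1.1  0.5 -1.2] t 22.55
```

```bash
python3 - <<'E'
from tilt import *
from meas import blob
s=read_camera("side");t=read_camera("top")
g0,g1=[cv2.cvtColor(x["image"],cv2.COLOR_BGR2GRAY) for x in(s0,s)]
pts=np.float32([[243,272],[242,268],[239,272],[247,272],[243,265],[250,258],[252,252]]).reshape(-1,1,2)
q,ok,er=cv2.calcOpticalFlowPyrLK(g0,g1,pts,None,winSize=(13,13),maxLevel=2)
print(np.round(np.hstack([(q-pts)[:,0],er,ok]),1))
p=robot.read_state()["tool_pos"]
for h in(.026,-.05,-.092):print(proj(s,p+[0,0,h]))
print(blob(s["image"],250.8,232,6,11,70))
b=blob(t["image"],250.6,180.7,5,8,48);print(b)
E
python3 tilt.py
```

```text
[[ 14.  -35.7  38.8   1. ]
 [ -1.5  -9.   33.9   1. ]
 [-57.3  18.8 105.2   1. ]
 [ 14.9 -44.2  22.3   1. ]
 [ -1.7 -28.8  55.7   1. ]
 [ -5.6  -9.3  50.8   1. ]
 [  2.5  21.1  39.9   1. ]]
[275.71369648 239.87338585]
[277.05177467 269.42676675]
[277.74924119 284.83131783]
(array([249.48333333, 230.80833333]), [244, 222, 12, 17], np.int32(120))
(array([249.89320388, 178.31067961]), [245, 172, 11, 17], np.int32(103))
tilt -0.1909 dv -18.85 tcp [568.6 175.3 216. ] F [ 0.4  0.1 -1.2] t 22.7
```

```bash
cat > tilt2.py <<'E'
from h import *
import pickle,os,sys
d0=pickle.load(open("c0.pkl","rb"))
P=np.float32([[406,163],[408,163],[404,160],[402,166],[407,165]]).reshape(-1,1,2)
def fl(a,b,pts=P):
    g0,g1=[cv2.cvtColor(x["image"],cv2.COLOR_BGR2GRAY) for x in(a,b)]
    q,ok,er=cv2.calcOpticalFlowPyrLK(g0,g1,pts,None,winSize=(11,11),maxLevel=1)
    return (q-pts)[:,0],er.ravel()
piv=np.array([.6535,.0505,.2]);ly=np.array([-.1387,.9903,0])
def pr(c,th):return proj(c,piv-.2*ly+[0,0,.2*th])
def tilt2():
    t=read_camera("top");D,er=fl(d0["top"],t);m=np.median(D,0)
    g=pr(t,-.0665)-pr(t,.062);return .062+(m@g)/(g@g)*-.1285,m,er,t
if __name__=="__main__":
    th,m,er,t=tilt2();st=robot.read_state()
    print("tilt2 %.4f"%th,np.round(m,2),"er",np.round(np.median(er),1),"tcp",np.round(st["tool_pos"]*1000,1),"F",np.round(st["force"],1),"t",round(st["t"],2))
    if len(sys.argv)>1: D=fl(d0["top"],t);print(np.round(D[0],2).tolist(),np.round(pr(t,-.0665)-pr(t,.062),2))
E
python3 tilt2.py v; python3 tilt2.py
```

```text
tilt2 -0.0581 [-1.55  4.21] er 7.9 tcp [568.6 175.4 216. ] F [ 0.1 -0.3 -0.5] t 22.75
[[-1.4800000190734863, 4.159999847412109], [-1.590000033378601, 4.179999828338623], [-1.7300000190734863, 4.440000057220459], [-0.25999999046325684, 4.369999885559082], [-1.5499999523162842, 4.210000038146973]] [-2.01  4.34]
tilt2 -0.0590 [-1.57  4.24] er 8.1 tcp [568.7 175.5 216. ] F [-0.2 -0.6 -1. ] t 22.8
```

```bash
python3 -m inch '[10,1.5,0,0,5,20,3,0,0,5,30,4.5,0,0,5,30,4.5,0,0,5]' >/dev/null && python3 chk.py 3 0 -0.3 -1 && python3 -m inch '[8,1,0,0,5,16,2.5,0,0,5,16,2.5,0,0,5]' && python3 chk.py 3 0 -0.3 -1 && python3 -m inch '[7,1,0,0,5,13,2,0,0,5,13,2,0,0,5]' && python3 chk.py 3 0 -0.3 -1 && python3 -m inch '[3,0,0,0,5,6,1,0,0,5,6,1,0,0,5]'; python3 tilt2.py
```

```text
t: 23.38
tool_pos: [0.6154, 0.1832, 0.2157]
orientation: [3.134, 0.218, 0.0]
force: [0.2, 0.4, -0.9]
opening: 0.0119
gripper_force: 40.0
t: 23.63
tool_pos: [0.6283, 0.1854, 0.2157]
orientation: [3.134, 0.219, 0.0]
force: [0.7, 0.9, -0.8]
opening: 0.0118
gripper_force: 40.0
t: 23.88
tool_pos: [0.634, 0.1865, 0.2158]
orientation: [-3.134, -0.219, -0.0]
force: [-0.2, -0.6, -1.5]
opening: 0.0117
gripper_force: 40.0
tilt2 -0.0598 [-1.61  4.25] er 7.7 tcp [633.7 186.5 215.8] F [ 1.  -0.  -1.5] t 23.93
```

```bash
python3 -m inch '[-0.5,0,-6,0,5,-1,0,-12,0,5,-1,0,-18,0,5,-1,0,-21,0,5,-1,0,-21,0,5,-1,0,-21,0,5]' && python3 tilt2.py && python3 chk.py 3 0 -0.3 -1 && python3 -m inch '[0,0,-1,0,5,0,0,-2,0,5,0,0,-3,0,5,0,0,-4,0,5,0,0,-5,0,5,0,0,-5,0,5]' >/dev/null ; python3 tilt2.py && python3 chk.py 3 0 -0.3 -1 && python3 -m inch '[0,0,-1,0,5,0,0,-2,0,5,0,0,-3,0,5,0,0,-3,0,5,0,0,-3,0,5]' >/dev/null ; python3 tilt2.py;python3 tilt2.py; python3 tilt.py
```

```text
t: 24.43
tool_pos: [0.6323, 0.1864, 0.1943]
orientation: [3.134, 0.219, -0.001]
force: [0.6, 0.2, -0.7]
opening: 0.0121
gripper_force: 40.0
tilt2 -0.0529 [-1.52  4.01] er 7.0 tcp [632.6 186.4 194.8] F [ 0.6  0.5 -0. ] t 24.48
tilt2 -0.0375 [-1.18  3.53] er 7.4 tcp [632.5 186.4 189.7] F [ 0.4 -0.5 -1.6] t 25.03
tilt2 -0.0182 [-0.86  2.89] er 6.2 tcp [632.6 186.4 186.8] F [-0.3 -0.2  0.2] t 25.5
tilt2 -0.0192 [-0.89  2.92] er 6.3 tcp [632.6 186.4 186.9] F [ 0.  -0.3 -0.1] t 25.55
tilt -0.2701 dv -24.75 tcp [632.6 186.4 186.9] F [-1.2  0.6 -0.8] t 25.6
```

```bash
python3 -m inch '[0,0,-0.7,0,5,0,0,-1.4,0,5,0,0,-2,0,5,0,0,-2,0,5]' >/dev/null; python3 tilt2.py; python3 -m inch '[-0.2,1.5,0,0,5,-0.4,3,0,0,5,-0.6,4.5,-0.2,0,5,-0.8,6,-0.3,0,5,-0.8,6,-0.3,0,5]' >/dev/null; python3 tilt2.py && python3 chk.py 6 && python3 -m inch '[-0.2,1,0,0,5,-0.3,2,0,0,5,-0.4,3,-0.2,0,5,-0.4,3,-0.2,0,5]' >/dev/null; python3 tilt2.py && python3 chk.py 6 && python3 -m inch '[-0.2,1,0,0,5,-0.3,2,0,0,5,-0.4,3,-0.2,0,5,-0.4,3,-0.2,0,5]' >/dev/null; python3 tilt2.py && python3 chk.py 6
```

```text
tilt2 -0.0034 [-0.64  2.38] er 7.8 tcp [632.6 186.5 184.7] F [-0.4  0.8  0.1] t 25.98
tilt2 -0.0020 [-0.61  2.34] er 7.8 tcp [631.8 192.7 184.6] F [-0.6  0.2 -0.9] t 26.45
tilt2 -0.0008 [-0.63  2.29] er 8.1 tcp [631.4 195.5 184.3] F [-0.8 -0.5 -0.6] t 26.83
tilt2 0.0010 [-0.58  2.24] er 7.8 tcp [631.  198.6 184.1] F [-0.1  0.1 -0.5] t 27.22
```

```bash
for i in 1; do python3 -m inch '[-0.2,1,0,0,5,-0.3,2,0,0,5,-0.4,3,0,0,5,-0.4,3,0,0,5]' >/dev/null; python3 tilt2.py; done && python3 chk.py 6 && python3 -m inch '[-0.2,1,0,0,5,-0.3,2,0,0,5,-0.4,3,0,0,5,-0.4,3,0,0,5]' >/dev/null && python3 tilt2.py && python3 chk.py 6 && python3 -m inch '[-0.2,1,0,0,5,-0.3,2,0,0,5,-0.4,3,0,0,5,-0.4,3,0,0,5]' >/dev/null && python3 tilt2.py && python3 chk.py 6 && python3 -m inch '[-0.2,1,0,0,5,-0.3,2,0,0,5,-0.4,3,0,0,5,-0.4,3,0,0,5]' >/dev/null && python3 tilt2.py && python3 chk.py 6
```

```text
tilt2 0.0080 [-0.41  2.03] er 8.0 tcp [630.6 201.6 184.1] F [-1.4 -0.5  0.4] t 27.6
tilt2 0.0102 [-0.52  1.88] er 7.8 tcp [630.2 204.6 184.1] F [-0.4 -1.1 -0. ] t 27.98
tilt2 0.0143 [-0.44  1.75] er 8.0 tcp [629.8 207.6 184.1] F [-0.1 -0.5  0.4] t 28.37
tilt2 0.0167 [-0.45  1.65] er 7.5 tcp [629.4 210.7 184.1] F [-0.4  0.4 -1.3] t 28.75
```

```bash
python3 -m inch '[-0.2,1,0,0,5,-0.3,2,0,0,5,-0.4,3,0,0,5,-0.4,3,0,0,5]' >/dev/null; python3 tilt2.py && python3 chk.py 6 && python3 -m inch '[-0.1,0.7,0,0,5,-0.2,1.5,0,0,5,-0.2,1.5,0,0,5]' >/dev/null && python3 tilt2.py && python3 chk.py 6 && python3 -m inch '[-0.1,0.7,0,0,5,-0.2,1.5,0,0,5,-0.2,1.5,0,0,5]' >/dev/null && python3 tilt2.py && python3 chk.py 6 && python3 -m inch '[-0.1,0.7,0,0,5,-0.2,1.5,0,0,5,-0.2,1.5,0,0,5]' >/dev/null && python3 tilt2.py && python3 chk.py 6
```

```text
tilt2 0.0168 [-0.46  1.64] er 7.7 tcp [629.  213.6 184.2] F [-0.6  0.3 -0.6] t 29.13
tilt2 0.0167 [-0.47  1.64] er 7.8 tcp [628.8 215.  184.1] F [-0.4  0.1 -0.1] t 29.43
tilt2 0.0167 [-0.46  1.65] er 7.7 tcp [628.6 216.5 184.1] F [ 0.1 -0.4 -1.1] t 29.73
tilt2 0.0166 [-0.46  1.65] er 7.8 tcp [628.4 218.1 184.1] F [-0.6  1.1 -0.3] t 30.03
```

```bash
python3 -m inch '[-0.1,0.5,0,0,5,-0.1,1,0,0,5,-0.1,1,0,0,5]' >/dev/null; python3 tilt2.py && python3 chk.py 5 && python3 -m inch '[-0.1,0.5,0,0,5,-0.1,1,0,0,5,-0.1,1,0,0,5]' >/dev/null && python3 tilt2.py && python3 chk.py 5 && python3 -m inch '[-0.1,0.5,0,0,5,-0.1,1,0,0,5,-0.1,1,0,0,5]' >/dev/null && python3 tilt2.py && python3 chk.py 5 && python3 -m inch '[-0.1,0.5,0,0,5,-0.1,1,0,0,5,-0.1,1,0,0,5]' >/dev/null && python3 tilt2.py && python3 chk.py 5
```

```text
tilt2 0.0161 [-0.48  1.66] er 7.6 tcp [628.3 219.  184.1] F [-0.7 -0.3 -0.5] t 30.33
tilt2 0.0051 [-0.51  2.09] er 7.6 tcp [628.2 220.2 184.2] F [-0.2  1.8 -0.1] t 30.63
tilt2 0.0057 [-0.51  2.07] er 8.0 tcp [628.1 220.9 184.1] F [-0.6 -0.9  0.2] t 30.93
tilt2 0.0054 [-0.52  2.08] er 7.7 tcp [628.  221.9 184.1] F [-0.  -0.5 -0.7] t 31.23
```

It dropped at y ≈ 219.7 (tilt 0.016 → 0.005). Next I'll feel for the flange.

```bash
python3 -m inch '[0,0.4,0,0,5,-0.1,0.7,0,0,5,-0.1,0.7,0,0,5]' >/dev/null; python3 tilt2.py && python3 chk.py 3 -0.4 0 -0.3 && python3 -m inch '[0,0.3,0,0,5,0,0.5,0,0,5,0,0.5,0,0,5]' >/dev/null && python3 tilt2.py && python3 chk.py 3 -0.4 0 -0.3 && python3 -m inch '[0,0.3,0,0,5,0,0.5,0,0,5,0,0.5,0,0,5]' >/dev/null && python3 tilt2.py && python3 chk.py 3 -0.4 0 -0.3
```

```text
tilt2 0.0062 [-0.51  2.05] er 7.8 tcp [628.  222.6 184.2] F [-0.1 -0.8  0.3] t 31.53
tilt2 0.0058 [-0.49  2.08] er 7.7 tcp [627.9 222.7 184. ] F [ 0.4 -4.1 -0.9] t 31.83
STOP [ 0.36231949 -4.07374348 -0.89721201]
```

```bash
python3 -m inch '[0,-0.4,0,0,5,0,-0.5,0,0,5,0,-0.5,0,0,5]' 15 >/dev/null; python3 tilt2.py; python3 tilt2.py; python3 -m inch '[0,0,0,0,5,0,0,0,0,5,0,0,0,0,14,0,0,0,0,15,0,0,0,0,17,0,0,0,0,20,0,0,0,0,25,0,0,0,0,25,0,0,0,0,25]' 5; python3 tilt2.py; python3 tilt2.py;python3 tilt2.py
```

```text
tilt2 0.0048 [-0.52  2.11] er 7.7 tcp [628.  222.6 184.2] F [ 0.4 -3.2 -0.8] t 32.13
tilt2 0.0055 [-0.49  2.09] er 7.7 tcp [628.  222.6 184.2] F [ 0.2 -2.4 -1.6] t 32.18
t: 32.93
tool_pos: [0.6279, 0.2227, 0.1842]
orientation: [-3.134, -0.219, -0.0]
force: [-0.2, 0.0, 0.1]
opening: 0.0231
gripper_force: 0.0
tilt2 0.0189 [-0.41  1.58] er 7.5 tcp [627.9 222.7 184.1] F [ 0.1 -0.2 -0.1] t 32.98
tilt2 0.0174 [-0.46  1.62] er 7.6 tcp [627.9 222.6 184.1] F [-0.6  0.8  0.4] t 33.03
tilt2 0.0171 [-0.47  1.63] er 7.5 tcp [627.9 222.6 184.1] F [-0.4 -0.6 -0.3] t 33.08
```

```bash
python3 -m inch '[0,0,3,0,25,0,0,10,0,25,0,0,22,0,25,0,0,38,0,25,0,0,55,0,25,0,0,66,0,25,-20,-3,66,0,25,-45,-8,66,0,25,-70,-20,66,0,25,-95,-35,66,0,25]'; python3 -m inch '[-35,-20,0,0,25,-70,-40,0,0,25,-105,-60,0,0,25,-140,-80,0,0,25,-140,-120,0,0,25,-140,-160,0,0,25,-140,-200,0,0,25,-140,-200,0,0,25,-140,-200,0,0,25,-140,-200,0,0,25]'; python3 tilt.py; python3 tilt2.py; python3 -m inch '[0,0,0,0,25,0,0,0,0,25,0,0,0,0,25,0,0,0,0,25,0,0,0,0,25,0,0,0,0,25]' >/dev/null; python3 tilt.py;python3 tilt2.py
python3 - <<'E'
from h import *
s=read_camera("side");t=read_camera("top")
a=cv2.resize(s["image"][170:320,215:305],(360,600),interpolation=cv2.INTER_CUBIC)
b=cv2.resize(t["image"][140:240,195:415],(440,200),interpolation=cv2.INTER_CUBIC)
c=cv2.resize(s["image"][150:370,200:430],(440,400),interpolation=cv2.INTER_CUBIC)
cv2.imwrite("pics/final.png",np.hstack([a,np.vstack([b,c])]))
E
```

```text
t: 33.92
tool_pos: [0.5321, 0.1879, 0.2509]
orientation: [-3.133, -0.221, -0.001]
force: [-0.1, -0.4, 0.6]
opening: 0.0232
gripper_force: 0.0
t: 34.75
tool_pos: [0.3932, -0.0123, 0.2509]
orientation: [-3.134, -0.217, -0.002]
force: [-0.2, 0.3, 0.7]
opening: 0.023
gripper_force: 0.0
tilt 0.0187 dv -3.23 tcp [393.2 -11.6 250.7] F [0.3 0.2 0.1] t 34.8
tilt2 0.0203 [-0.48  1.49] er 9.0 tcp [393.1 -11.2 250.5] F [ 0.7  0.4 -0.3] t 34.85
tilt 0.0186 dv -3.23 tcp [392.9 -12.3 250.1] F [-0.1 -0.3 -0.2] t 35.4
tilt2 0.0201 [-0.49  1.49] er 8.9 tcp [392.9 -12.3 250.1] F [ 0.4  0.7 -0.5] t 35.45
```

View pics/final.png

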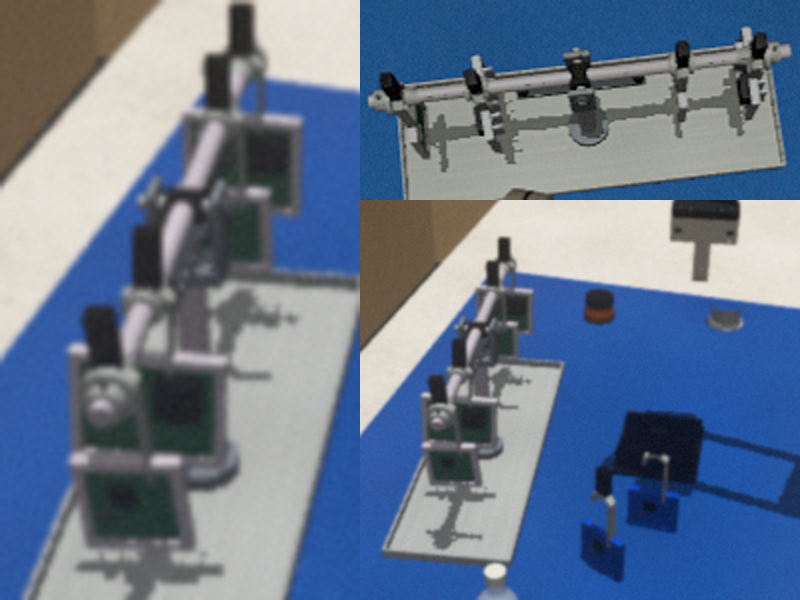

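The picture shows both boards hanging in the outer seats: the thin one on the left at (130,500) and the thick one at the far right end at (245,165). The bar is nearly level and still, the hung boards and bystanders are untouched, and the arm is clear. I'll hand in.

```bash
python3 -c "
from plant import job
print(job.close_job())"
```

```text
the job is handed in; nothing more can be done
None
```

I hung the thick board first on the right arm and then the thin board on the left, each dropped into its groove against the flange (4.1 N at most in the readings); the bar never reached its stops and hangs still, within about 0.02 rad of level by camera, and the job is handed in.

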